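# Match the second gas outlet to the first by clicks

### The arm

A 6-joint arm with a two-finger parallel gripper is mounted at the origin on the work surface. World frame = base frame: x ahead of the robot, y to its left, z up, the work surface at z = 0. Lengths are in m, angles in degrees, forces in N, time in s.
With the tool pointing down it reaches from about 0.4 to 0.825 m from the base axis. Payload 7 kg.
Tool frame: the origin (TCP) lies between the finger pads; the fingertips stand 17 mm ahead of it and the grasp point (between the pads) lies 2 mm behind it; x points along the fingers, y is the direction in which the jaws open and shut, and the axes are right-handed (so a half turn about x gives the same grasp; the last joint's range is limited). The gripper opens to 88 mm and grips with 3 to 60 N. Pads are 19 mm wide; open, the fingers measure 130 mm over their backs; the gripper's body (78 mm by 193 mm) begins 47 mm behind the grasp point.
Start: joints at [-56.488, 20.546, 0.682, 0, -70.136, -16.507], TCP at [0.197, -0.645, 0.244] pointing down, gripper open.
Joint ranges: [-176.03, 176.03], [-82.01, 121.73], [-58.28, 71.71], [-173.87, 95.51], [-174.79, -0.11], [-173.66, 173.66]. Speed limits (degrees/s): [136.94, 136.94, 172.46, 180, 180, 180].

### API

Orientations are given as [roll, pitch, yaw] about the fixed x, y, z axes, in that order (R = Rz(yaw) Ry(pitch) Rx(roll)).
In Python, from plant import r gives the robot as it stands.
- The arm moves only by the shell command python3 -m jog 'ROWS' [FORCE]. ROWS is a JSON object of lists of equal length, an entry for each row: "fingers": the opening, from 0 (shut) to 1 (fully open); "dp": the shift along the tool's x, y, z in mm, a list of three; "twist": the turn about the tool's x in degrees. In form: {"fingers": [fingers, ...], "dp": [[dx, dy, dz], ...], "twist": [twist, ...]}. A call has exactly 5 rows; each row is the pose to reach, as a shift and turn from the pose measured when the call began, along the tool's axes at that moment; what a row does not reach only later rows make up. A row lasts 1/10 s, in which the tool goes at most 50 mm and 8.59 degrees, less where a joint would pass 70% of its speed; a pose out of reach is approached as far as the arm can. A call with a gripper value outside its range is refused whole. The fingers move at their own pace and stop on an object; FORCE is the grip in N (left out, the last holds). Time passes only in rows, so rows that repeat a pose let the fingers close, or fill a call up. It gives the time, the measured TCP pose, the force and the opening at its end, in the units of the state.
- r.get_state(): the state, without advancing time (a new reading comes with each control period).
- r.capture(name): name is "scene" or "top" or "wrist"; returns a dict with "frame" (384x512x3 uint8, red, green, blue), "intrinsics" (3x3 intrinsics, pixels), "D" ([k1, k2, p1, p2, k3] as OpenCV has them; the pictures are not rectified), "pose" (4x4, takes a point from camera to world coordinates). Camera axes: x right, y down, z forward; pixel columns grow to the right and rows downward; lengths in m; the calibration is good to about 2 mm. A picture is of the moment at which its call begins. There is no depth.
- r.close_job(): hands the job in, once; it reports no verdict.
The state is a dict: "time_s": time; "joints": joint angles; "qd": joint speeds; "joint_torque": joint torques, N m; "tcp_pos": TCP position; "eef_rot": TCP orientation; "contact_force": force on the tool from outside, world axes, zero at the start; "moment": the same for the moment, N m; "gripper_width": finger opening in m.
Only numpy, scipy, OpenCV 4.12 (cv2) and the standard library are available. Lean on these libraries where they do the work, as an engineer would, in place of code of your own. Each camera call takes 0.05 s, during which the arm holds its last target. There are 200 camera calls.

### The job

On the twin gas flow station, bring the right-hand outlet up to the flow that the left-hand one is set to: with light flicks of a fingertip against the lobes on its front edge, advance the right-hand selector wheel clockwise (seen from above), click by click, until its white pointer points the same way as the left-hand wheel's, without ever clicking past that setting. Do not grip the wheel; leave the left-hand wheel and everything lying about where they are.

Things in the scene. Friction and masses are not known exactly. Their poses are not given: they have to be found in the camera images.
- station: Gas flow station fixed to the bench: base plate 130 x 300 mm, 12 mm high, two flow selectors side by side on it, manifold bar and round gauge (top 120 mm) at its back. Origin under the plate's middle; x from front (hose barbs, robot side) to back, y left, z up. Vertical selector axes at x = -20 mm, y = +80 (left) and -80 mm (right).
- wheel_right_hub (a point): Centre of the right-hand selector wheel's flat top, on its axis, 104 mm above the bench; axes as the station's. Black plastic wheel 20 mm thick (84 to 104 mm above the bench): a disc 48 mm across with six straight lobes, 7 mm wide with round ends, 60 degrees apart, out to 80 mm across. One click clockwise carries the lobe right of the front gap over to its left.
- wheel_left_hub (a point): The same point on the left-hand selector, whose wheel is identical; 160 mm from the other along the station's y.
- wheel_right_front (a point): Point 40 mm in front of the right-hand wheel's axis, at half the wheel's thickness (94 mm above the bench), on the station. In every click stop the gap between two lobes is here (lobes 30 degrees either side; 26 mm clear between them, measured 30 mm in front of the axis). Below the wheel: a round bonnet 55 mm across up to 78 mm high, and a hose barb (45 mm high) out to 50 mm from the axis.
- wheel_right_guard (a point): Top of the fixed strip guard, straight behind the right-hand wheel. The strip runs round the wheel's back half 45 mm from its axis, 76 to 100 mm above the bench, so that the wheel's edge can be reached only from the front half. The left-hand wheel has the same guard.
- wheel_right_mark (a point): Outer end of the raised white pointer bar on top of the right-hand wheel, over one lobe, 38 mm from the axis. At off (0) it points 30 degrees left of straight to the front; it goes round clockwise with the wheel.
- wheel_left_mark (a point): The same pointer end on the left-hand wheel. Both selectors have the same setting when the pointers point the same way.
- wheel_right (a joint): Turn of the right-hand wheel, rad: 0 is off, growing clockwise seen from above. Click stops at 0, 1.047, 2.094, 3.142, 4.189, 5.236; hard stops 0.15 beyond the ends. Leaving a stop takes about 0.09 N m (2.5 N at the rim), fading to nothing half-way; then the wheel snaps on into the next stop by itself. Starts at off or the first stop after off.
- wheel_left (a joint): Turn of the left-hand wheel, rad: 0 is off, growing clockwise seen from above. Click stops at 0, 1.047, 2.094, 3.142, 4.189, 5.236; hard stops 0.15 beyond the ends. Leaving a stop takes about 0.09 N m (2.5 N at the rim), fading to nothing half-way; then the wheel snaps on into the next stop by itself. Starts at the third or fourth stop after off; it is already right.
- clamp: Hinged stainless pipe clamp, a ring 68 mm across, 14 mm high, lying flat to the left of the station; bystander. Origin at the middle of its underside.
- spool: Stainless pipe spool with a flange at each end, 51 mm across, 70 mm tall, standing to the left of the station; bystander. Origin at the middle of its underside.
- tee: Brass pipe tee, 64 x 52 mm, 26 mm high, lying in front of the station; bystander. Origin at the middle of its underside.
- coupling: Brass hose coupling, 31 mm across, 48 mm tall, standing on the station's base plate between the two wheels, below them; bystander. Origin at the middle of its underside.
- spare_gauge: Spare pressure gauge, 52 mm across, 28 mm high, lying face up in front of the station; bystander. Origin at the middle of its underside.
- ball_valve: Stainless ball valve with a flat lever, 110 x 30 mm, 44 mm high, lying to the right of the station; bystander. Origin at the middle of its underside.
- wrench: Open-ended wrench, 180 mm long, lying to the right of the station; bystander. Origin at the middle of its underside.

How it is judged:
By the outcome, as a careful person would: the job done as asked, in the order asked, and still so for the second after the job is handed in, with the robot touching nothing.
It also fails if it takes over 48 s, if anything falls off the work surface, if the arm or the gripper's body presses on something with over 40 N, if the wrist force passes 120 N, or if a joint passes its speed limit or range.

## Working session

There is one attempt and no reset: what is moved stays moved. The work goes in short steps, Python scripts to look and compute and a shell command to move; the robot and the scene stay as the last step left them, time stands still between calls to the robot, and variables do not carry over. Pictures are saved under pics/ and viewed, on a budget of 10 in all, crops included, one or two more only if the job needs it, and the job is handed in when it is done.

```bash
ls; mkdir -p pics; python3 - <<'E'
from plant import r
import cv2,numpy as np
s=r.get_state();print({k:np.round(v,3) for k,v in s.items()})
ims=[]
for n in("scene","top"):
    c=r.capture(n);print(n,c["intrinsics"],c["D"],np.round(c["pose"],4))
    np.savez("pics/"+n,**c)
    cv2.imwrite(f"pics/{n}0.png",cv2.resize(c["frame"][:,:,::-1],(800,600),interpolation=cv2.INTER_CUBIC))
E
```

```text
pics
{'time_s': np.float64(0.0), 'joints': array([-5.6489e+01,  2.0589e+01,  6.3500e-01, -2.2000e-02, -7.0135e+01,
       -1.6507e+01]), 'qd': array([-0.044,  0.025,  0.082, -0.03 , -0.03 ,  0.011]), 'joint_torque': array([ 0.0000e+00, -5.8272e+01,  2.9306e+01,  6.9970e+00,  7.0000e-03,
       -0.0000e+00]), 'tcp_pos': array([ 0.197, -0.645,  0.243]), 'eef_rot': array([ 93.74 ,  89.908, 110.737]), 'contact_force': array([-0.824, -0.247,  0.118]), 'moment': array([-0.019,  0.051,  0.015]), 'gripper_width': np.float64(0.088)}
scene [[385.97853916   0.         257.66057358]
 [  0.         385.97853916 192.14731608]
 [  0.           0.           1.        ]] [-0.02380369  0.          0.          0.          0.        ] [[ 0.4179  0.7324 -0.5376  1.1321]
 [ 0.9084 -0.3453  0.2356 -0.2497]
 [-0.0131 -0.5868 -0.8096  0.9683]
 [ 0.      0.      0.      1.    ]]
top [[450.82841962   0.         256.54240842]
 [  0.         450.82841962 178.71953966]
 [  0.           0.           1.        ]] [-0.16311855  0.          0.          0.          0.        ] [[-0.0022 -0.9942  0.1075  0.4136]
 [-1.      0.0027  0.0046 -0.0046]
 [-0.0049 -0.1075 -0.9942  1.2759]
 [ 0.      0.      0.      1.    ]]
```

View pics/top0.png

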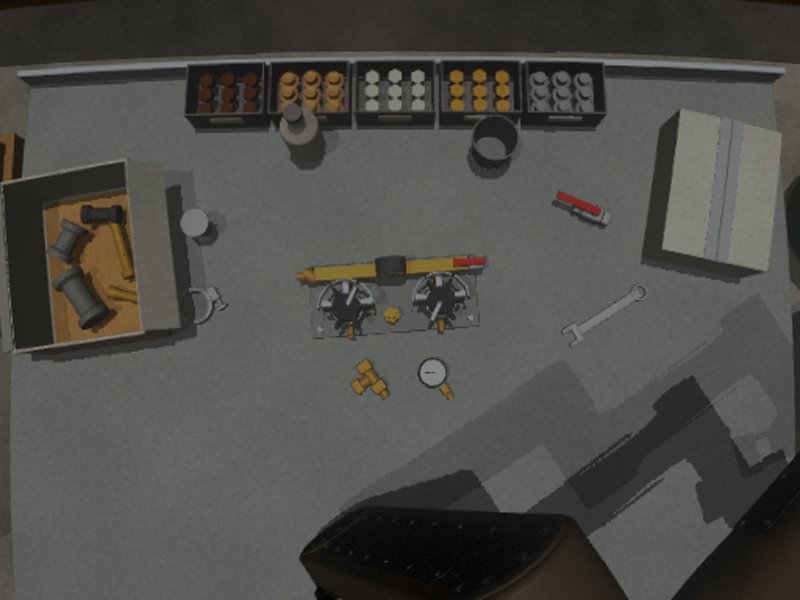

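View pics/scene0.png

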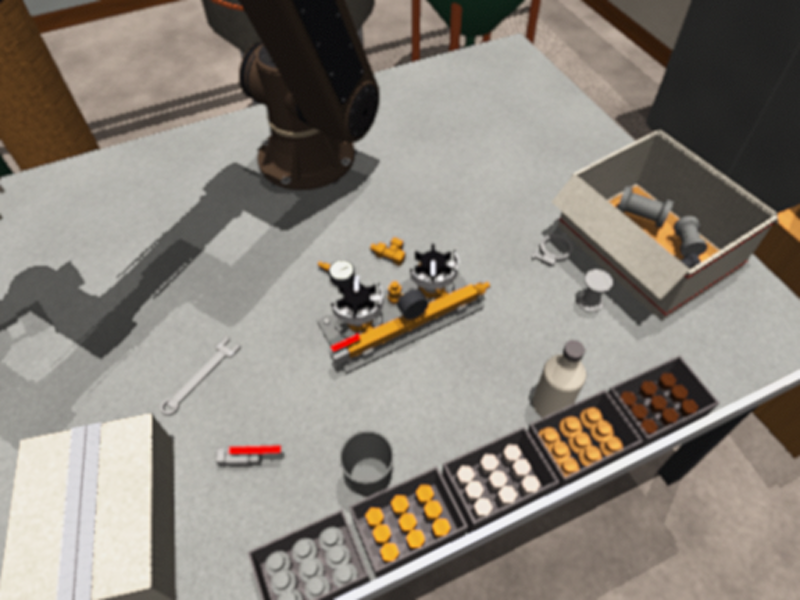

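The right pointer looks front-left (off) and the left one back-right, which would be stop 3. I'll check on an enlarged crop.

```bash
cat > h.py <<'E'
import cv2,numpy as np
def ray(c,uv,z):
    """pixels -> world points on the plane at height z"""
    n=cv2.undistortPoints(np.float64(uv).reshape(-1,1,2),c["intrinsics"],c["D"]).reshape(-1,2)
    d=np.c_[n,np.ones(len(n))]@c["pose"][:3,:3].T; o=c["pose"][:3,3]
    return o+d*((z-o[2])/d[:,2])[:,None]
def proj(c,P):
    T=np.linalg.inv(c["pose"])
    return cv2.projectPoints(np.float64(P).reshape(-1,1,3),cv2.Rodrigues(T[:3,:3])[0],T[:3,3],c["intrinsics"],c["D"])[0].reshape(-1,2)
E
python3 - <<'E'
import cv2,numpy as np
c=np.load("pics/top.npz");f=c["frame"][155:225,190:320,::-1]
cv2.imwrite("pics/topc.png",cv2.convertScaleAbs(cv2.resize(f,(780,420),interpolation=cv2.INTER_CUBIC),alpha=1.6))
E
```

```text
(no output)
```

View pics/topc.png

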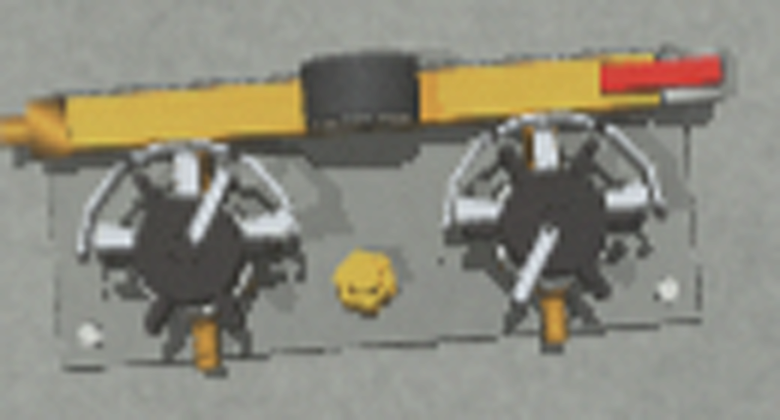

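```bash
cat > geo.py <<'E'
import numpy as np
from h import *
from scipy.spatial.transform import Rotation as Ro
from scipy.optimize import least_squares
c=np.load("pics/top.npz")
px=lambda p:(np.float64(p)+.5)/6-.5+[190,155]
# white pointer ends (outer, inner) right / left and hub discs, bar top ~106 mm
mr,ml=ray(c,[px((520,298)),px((223,175))],.106)[:,:2]
hr,hl=ray(c,[px((553,222)),px((190,245))],.104)[:,:2]
E
python3 - <<'E'
from geo import *
d=hl-hr;print("hubs",hr,hl,np.linalg.norm(d),"yaw",np.degrees(np.arctan2(-d[0],d[1])))
print("marks",mr,ml,mr-hr,ml-hl)
def f(p):
    R=np.array([[np.cos(p[2]),-np.sin(p[2])],[np.sin(p[2]),np.cos(p[2])]])
    h=p[:2];y=R[:,1];d=R@[-np.cos(np.pi/6),np.sin(np.pi/6)]
    return np.r_[h+.038*d-mr,h+.16*y-.038*d-ml,h-hr,h+.16*y-hl]
s=least_squares(f,[*hr,0]);print("fit",s.x[:2],np.degrees(s.x[2]),"res mm",s.fun*1e3)
from plant import r
st=r.get_state();print("tool axes\n",Ro.from_euler("xyz",st["eef_rot"],degrees=True).as_matrix().round(3))
# cross-check in scene view
sc=np.load("pics/scene.npz");h=s.x[:2];y=np.array([-np.sin(s.x[2]),np.cos(s.x[2])])
print(proj(sc,[[*h,.104],[*(h+.16*y),.104]])*800/512)
E
```

```text
hubs [ 0.50637167 -0.0648213 ] [0.49673767 0.0929945 ] 0.15810958345913517 yaw 3.493333330287857
marks [ 0.4732724  -0.05018542] [0.52708457 0.0786119 ] [-0.03309926  0.01463588] [ 0.0303469 -0.0143826]
fit [ 0.50705578 -0.06561031] 4.437122688759964 res mm [-0.49689232  0.97216466  1.87307167 -1.09880259  0.68411331 -0.78900827
 -2.06029266  0.9156462 ]
tool axes
 [[-0.001 -0.292  0.956]
 [ 0.001  0.956  0.292]
 [-1.     0.002 -0.   ]]
[[356.41031161 292.3440519 ]
 [433.23672034 258.21845483]]
```

```bash
python3 -m jog '{"fingers":[0,0,0,0,0],"dp":[[0,36,31],[0,72,62],[0,108,93],[0,144,124],[0,180,155]],"twist":[-8,-16,-24,-32,-40]}' 3; cat > rel.py <<'E'
import sys,json
from geo import *
from plant import r
H=np.array([.507,-.0656]);YAW=4.44
try: H,YAW=(lambda d:(np.array(d["H"]),d["YAW"]))(json.load(open("hub.json")))
except FileNotFoundError: pass
def S(): a=np.radians(YAW);return np.array([[np.cos(a),-np.sin(a)],[np.sin(a),np.cos(a)]])
def report(tx=None,ty=None,tz=None):
    st=r.get_state();R=Ro.from_euler("xyz",st["eef_rot"],degrees=True).as_matrix();p=st["tcp_pos"]
    loc=S().T@(p[:2]-H)*1e3
    yw=np.degrees(np.arctan2(R[1,1],R[0,1]))
    print("t",round(st["time_s"],2),"station-rel mm",loc.round(1),"z",round(p[2]*1e3,1),"tooly yaw",round(yw,2),"twist needed",round(-((YAW+180-yw+180)%360-180),2),"F",np.round(st["contact_force"],1),"w",round(st["gripper_width"],4))
    if tx is not None:
        g=np.r_[H+S()@np.array([tx,ty])/1e3,tz/1e3]
        print("dp to target",(R.T@(g-p)*1e3).round(1))
if __name__=="__main__": report(*map(float,sys.argv[1:]))
E
python3 rel.py -80 -35 243
```

```text
time_s: 0.6
tcp_pos: [0.293, -0.4259, 0.2426]
eef_rot: [59.9, 89.9, 117.2]
contact_force: [1.1, -0.9, 0.7]
gripper_width: 0.0534
t 0.6 station-rel mm [-241.2 -342.6] z 242.6 tooly yaw 147.31 twist needed -37.13 F [ 1.1 -0.9  0.7] w 0.0534
dp to target [  0.   57.2 342.6]
```

```bash
python3 -m jog '{"fingers":[0,0,0,0,0],"dp":[[0,8,48],[0,16,96],[0,24,144],[0,32,192],[0,40,240]],"twist":[-7.4,-14.8,-22.2,-29.7,-37.1]}'; python3 rel.py -80 -35 243
```

```text
time_s: 1.1
tcp_pos: [0.3891, -0.2003, 0.243]
eef_rot: [7.6, 89.9, 102.4]
contact_force: [1.2, -0.5, 0.3]
gripper_width: 0.0135
t 1.1 station-rel mm [-127.9 -125.2] z 243.0 tooly yaw -175.29 twist needed 0.27 F [ 1.2 -0.5  0.3] w 0.0135
dp to target [  0.2 -48.4  90. ]
```

```bash
python3 -m jog '{"fingers":[0,0,0,0,0],"dp":[[0,-12,23],[0,-24,46],[0,-48,90],[0,-48,90],[0,-48,90]],"twist":[0.3,0.3,0.3,0.3,0.3]}'; python3 rel.py; python3 - <<'E'
from plant import r
import cv2,numpy as np
c=r.capture("wrist");np.savez("pics/wrist1",**c);print(np.round(c["pose"],3))
cv2.imwrite("pics/wrist1.png",cv2.resize(c["frame"][:,:,::-1],(800,600),interpolation=cv2.INTER_CUBIC))
E
```

```text
time_s: 1.6
tcp_pos: [0.4297, -0.1056, 0.2429]
eef_rot: [28.8, 89.9, 123.4]
contact_force: [-0.4, -0.7, -0.1]
gripper_width: 0.0007
t 1.6 station-rel mm [-80.2 -33.9] z 242.9 tooly yaw -175.43 twist needed 0.13 F [-0.4 -0.7 -0.1] w 0.0007
[[-0.997 -0.076 -0.024  0.436]
 [-0.08   0.954  0.29  -0.184]
 [ 0.001  0.291 -0.957  0.383]
 [ 0.     0.     0.     1.   ]]
```

View pics/wrist1.png

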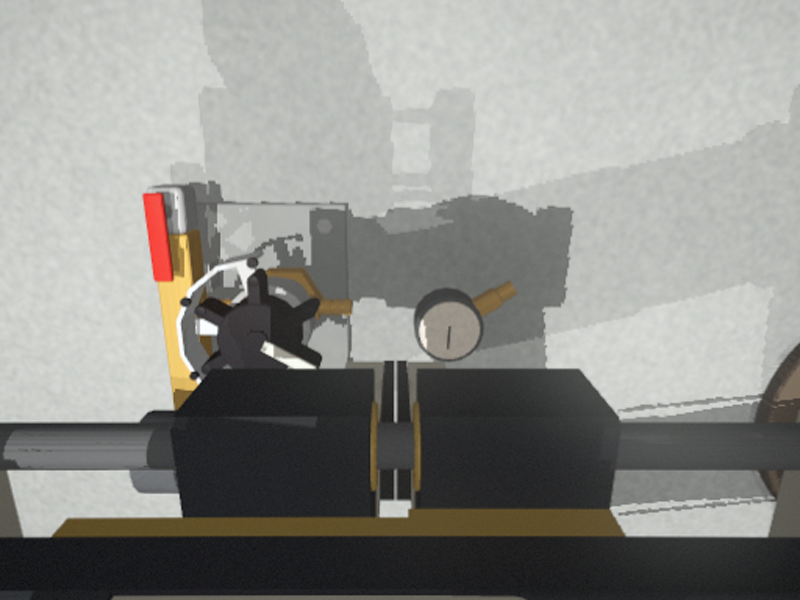

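Wrist view: the right wheel's hub is near (258,335) with its pointer to (315,362), i.e. front-left, which is off. The fingertips sit at about (395,362), with the spare gauge at (448,328). I'll refine this on a crop.

```bash
python3 - <<'E'
from geo import *
import json
from plant import r
c=np.load("pics/wrist1.npz")
f=cv2.convertScaleAbs(cv2.resize(c["frame"][155:245,105:305,::-1],(800,360),interpolation=cv2.INTER_CUBIC),alpha=1.7,beta=15)
H=np.array([.507,-.0656]);a=np.radians(4.44);R=np.array([[np.cos(a),-np.sin(a)],[np.sin(a),np.cos(a)]])
P=[[*H,.104]]+[[*(H+R@(.04*np.array([-np.cos(t),np.sin(t)]))),.104] for t in np.radians([30,-30,-90,-150])]
uv=((proj(c,P)-[105,155]+.5)*4-.5);print(uv.round())
for u in uv: cv2.circle(f,tuple(map(int,u)),3,(0,255,0),1)
# fingertip corners assumed 42 x 19 mm at tip level
st=r.get_state();p=st["tcp_pos"];z=p[2]-.017
Q=[[*(p[:2]+R@np.array([x,-.0095])),z] for x in(-.021,-.01,0,.01,.021)]
uv=((proj(c,Q)-[105,155]+.5)*4-.5);print(uv.round())
for u in uv: cv2.circle(f,tuple(map(int,u)),3,(0,0,255),1)
cv2.imwrite("pics/w1c.png",f)
E
```

```text
[[240. 263.]
 [395. 343.]
 [388. 180.]
 [226.  94.]
 [ 79. 179.]]
[[755. 297.]
 [670. 297.]
 [594. 297.]
 [517. 297.]
 [433. 297.]]
```

View pics/w1c.png

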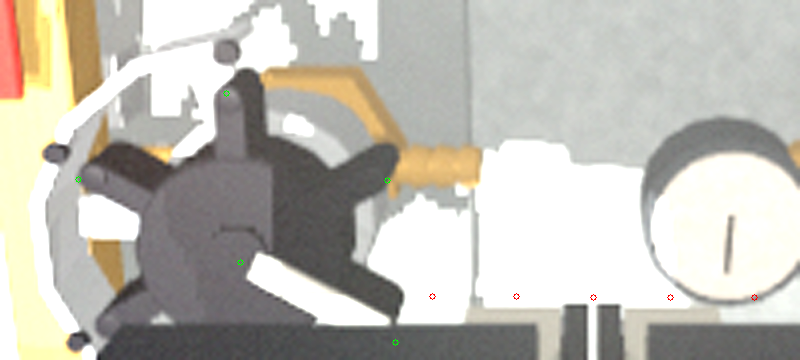

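```bash
echo '{"H":[0.508,-0.067],"YAW":4.44}'>hub.json; python3 -m jog '{"fingers":[0,0,0,0,0],"dp":[[27,0,7],[54,0,14],[81,0,21],[108,0,28],[136,0,34]],"twist":[0.1,0.1,0.1,0.1,0.1]}'; python3 rel.py -70 0 107;python3 - <<'E'
from plant import r
import cv2,numpy as np
c=r.capture("wrist");np.savez("pics/wrist2",**c)
cv2.imwrite("pics/wrist2.png",cv2.convertScaleAbs(cv2.resize(c["frame"][:,:,::-1],(800,600),interpolation=cv2.INTER_CUBIC),alpha=1.4,beta=10))
E
```

```text
time_s: 2.15
tcp_pos: [0.426, -0.0734, 0.1062]
eef_rot: [16.5, 89.9, 110.7]
contact_force: [-0.3, 1.2, 0.0]
gripper_width: 0.0006
t 2.15 station-rel mm [-82.3  -0.1] z 106.2 tooly yaw -175.75 twist needed -0.19 F [-0.3  1.2  0. ] w 0.0006
dp to target [ -0.9 -12.3   0.1]
```

View pics/wrist2.png

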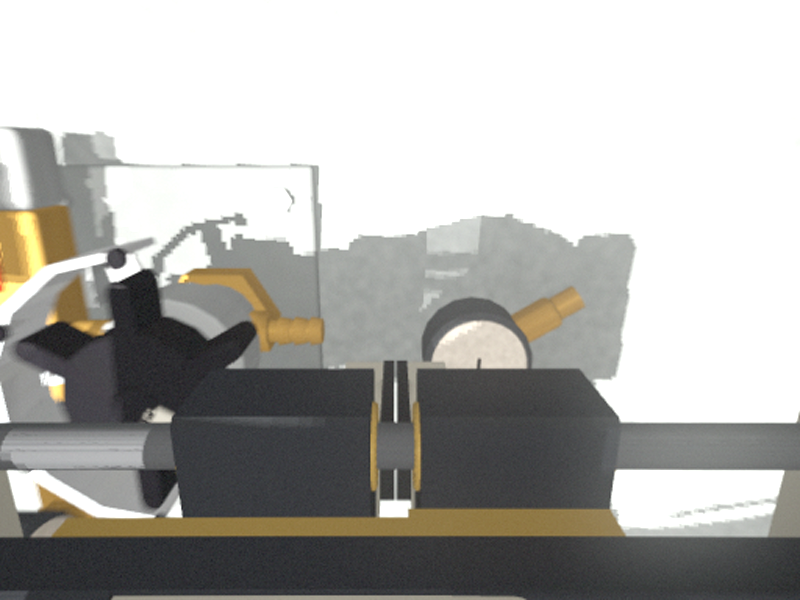

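The fingertips are level with the front gap and about 30 mm in front of it, which agrees with the model to about 2 mm. Next I go right and then in, beside the front-right lobe.

```bash
python3 -m jog '{"fingers":[0,0,0,0,0],"dp":[[0,0,-20],[0,0,-38],[0,0,-38],[0,-18,-38],[0,-37,-38]],"twist":[-0.2,-0.2,-0.2,-0.2,-0.2]}'; python3 rel.py -45 -20 106
```

```text
time_s: 2.7
tcp_pos: [0.463, -0.1095, 0.1027]
eef_rot: [71.5, 89.6, 165.7]
contact_force: [0.2, -0.2, 0.1]
gripper_width: 0.0005
t 2.7 station-rel mm [-48.1 -38.9] z 102.7 tooly yaw -175.74 twist needed -0.18 F [ 0.2 -0.2  0.1] w 0.0005
dp to target [-3.3 -3.1 18.9]
```

```bash
python3 -m jog '{"fingers":[0,0,0,0,0],"dp":[[-2,-3,5],[-3,-3,10],[-3,-3,14],[-3,-3,18],[-3,-3,22]],"twist":[-0.2,-0.2,-0.2,-0.2,-0.2]}'; python3 rel.py -45 -1 106
```

```text
time_s: 3.2
tcp_pos: [0.4641, -0.0869, 0.106]
eef_rot: [67.6, 89.7, 162.1]
contact_force: [-0.2, -0.6, -1.0]
gripper_width: 0.0004
t 3.2 station-rel mm [-45.3 -16.5] z 106.0 tooly yaw -175.53 twist needed 0.03 F [-0.2 -0.6 -1. ] w 0.0004
dp to target [-0.  -0.3 15.5]
```

```bash
python3 -m jog '{"fingers":[0,0,0,0,0],"dp":[[0,0,4],[0,0,8],[0,0,12],[0,0,15.5],[0,0,15.5]],"twist":[0,0,0,0,0]}'; python3 rel.py -45 0 106;python3 - <<'E'
from plant import r
import cv2,numpy as np
c=r.capture("top");np.savez("pics/t2",**c);d=r.capture("wrist")
a=cv2.convertScaleAbs(cv2.resize(c["frame"][150:225,190:320,::-1],(780,450),interpolation=cv2.INTER_CUBIC),alpha=1.5)
b=cv2.convertScaleAbs(cv2.resize(d["frame"][140:260,0:300,::-1],(780,312)),alpha=1.3)
cv2.imwrite("pics/p2.png",cv2.resize(np.vstack([a,b]),(614,600)))
E
```

```text
time_s: 3.7
tcp_pos: [0.4634, -0.0709, 0.1062]
eef_rot: [62.9, 89.7, 157.4]
contact_force: [-0.1, -0.2, 0.5]
gripper_width: 0.0004
t 3.7 station-rel mm [-44.8  -0.5] z 106.2 tooly yaw -175.49 twist needed 0.07 F [-0.1 -0.2  0.5] w 0.0004
dp to target [0.2 0.2 0.5]
```

View pics/p2.png

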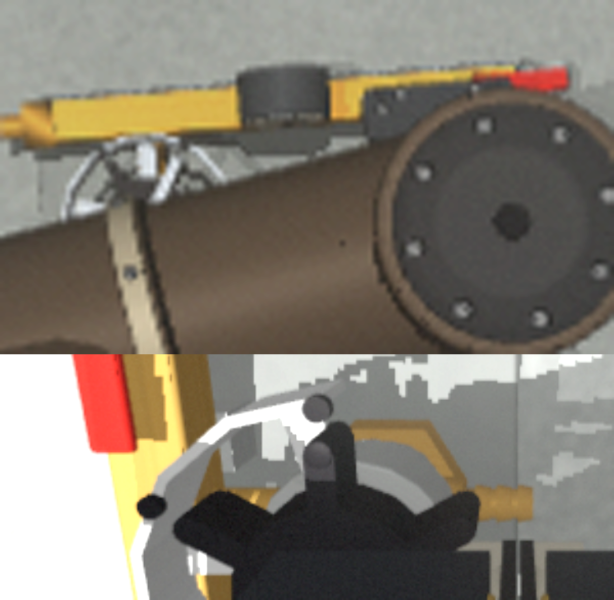

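The arm blocks the top view. The wheel sits in a stop, with lobes at 30° and 90° right. I'll back straight out and check in the scene view.

```bash
python3 -m jog '{"fingers":[0,0,0,0,0],"dp":[[0,10,0],[0,22,0],[0,37,0],[0,37,-19],[0,37,-38]],"twist":[0,0,0,0,0]}'; python3 rel.py -48 -38 106;cat > look.py <<'E'
import sys,cv2,numpy as np
from plant import r
d=r.capture("wrist")["frame"][130:300,0:250,::-1]
s=r.capture("scene")["frame"][145:230,195:325,::-1]
cv2.imwrite(sys.argv[1],np.vstack([cv2.resize(s,(500,327),interpolation=cv2.INTER_CUBIC),cv2.convertScaleAbs(cv2.resize(d[:110],(500,220)),alpha=1.6)]))
E
python3 look.py pics/p3.png
```

```text
time_s: 4.3
tcp_pos: [0.4279, -0.1124, 0.1066]
eef_rot: [60.1, 89.7, 154.6]
contact_force: [0.3, 0.1, 0.1]
gripper_width: 0.0006
t 4.3 station-rel mm [-83.4 -39. ] z 106.6 tooly yaw -175.43 twist needed 0.13 F [0.3 0.1 0.1] w 0.0006
dp to target [  0.4 -35.4   0.9]
```

View pics/p3.png

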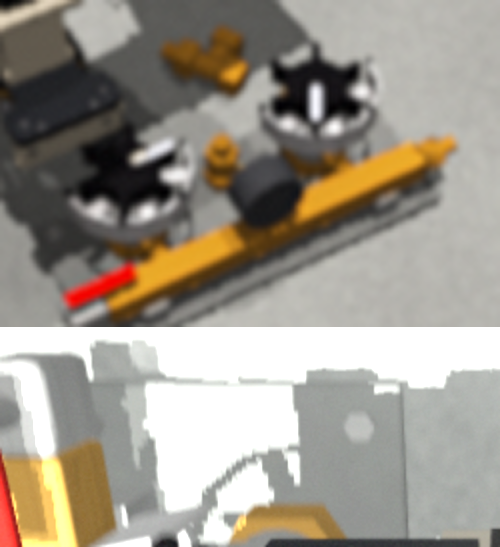

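The scene view shows one click done: the right pointer (at about (150,152)) points along the station's left, which is stop 1. The left pointer (at about (316,100)) points back-right, which is stop 3. Two more clicks are needed, and everything is undisturbed.

```bash
python3 -m jog '{"fingers":[0,0,0,0,0],"dp":[[0,-18,0],[0,-38,0],[0,-38,6],[0,-38,10],[0,-38,14]],"twist":[0.1,0.1,0.1,0.1,0.1]}'; python3 rel.py -45 -1 106
```

```text
time_s: 4.9
tcp_pos: [0.4629, -0.0964, 0.106]
eef_rot: [75.1, 89.6, 169.4]
contact_force: [-2.1, -2.6, 0.6]
gripper_width: 0.0004
t 4.9 station-rel mm [-47.2 -25.9] z 106.0 tooly yaw -175.69 twist needed -0.13 F [-2.1 -2.6  0.6] w 0.0004
dp to target [ 0.  -2.2 24.9]
```

```bash
python3 -m jog '{"fingers":[0,0,0,0,0],"dp":[[0,-2,6],[0,-2,11],[0,-2,16],[0,-2,21],[0,-2,25]],"twist":[0,0,0,0,0]}'; python3 rel.py -45 0 106
```

```text
time_s: 5.4
tcp_pos: [0.4631, -0.0707, 0.106]
eef_rot: [72.8, 89.6, 167.1]
contact_force: [0.7, -0.3, -0.9]
gripper_width: 0.0003
t 5.4 station-rel mm [-45.1  -0.2] z 106.0 tooly yaw -175.67 twist needed -0.11 F [ 0.7 -0.3 -0.9] w 0.0003
dp to target [ 0.  -0.1  0.2]
```

```bash
python3 -m jog '{"fingers":[0,0,0,0,0],"dp":[[0,10,0],[0,22,0],[0,37,0],[0,37,-19],[0,37,-38]],"twist":[0,0,0,0,0]}'; python3 rel.py -48 -38 106;python3 look.py pics/p4.png
```

```text
time_s: 5.9
tcp_pos: [0.4277, -0.1117, 0.1066]
eef_rot: [69.3, 89.6, 163.7]
contact_force: [0.2, 1.0, 0.2]
gripper_width: 0.0005
t 5.9 station-rel mm [-83.5 -38.4] z 106.6 tooly yaw -175.61 twist needed -0.05 F [0.2 1.  0.2] w 0.0005
dp to target [  0.4 -35.5   0.4]
```

View pics/p4.png

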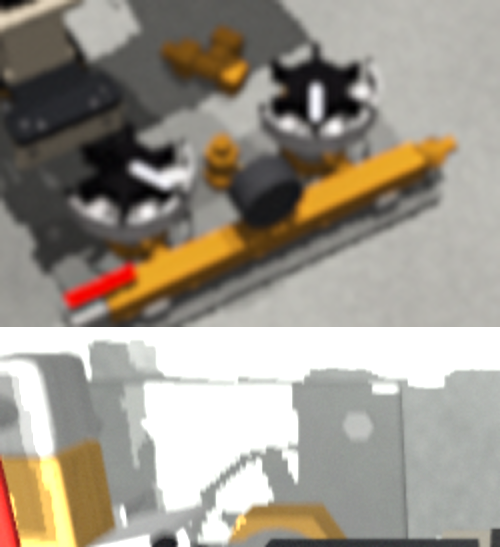

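The right pointer (at about (150,175)) is now back-left, which is stop 2. One more identical click.

```bash
python3 -m jog '{"fingers":[0,0,0,0,0],"dp":[[0,-18,0],[0,-38,0],[0,-38,6],[0,-38,10],[0,-38,14]],"twist":[0,0,0,0,0]}'; python3 rel.py -45 -1 106
```

```text
time_s: 6.5
tcp_pos: [0.4628, -0.096, 0.1059]
eef_rot: [78.5, 89.5, 172.7]
contact_force: [-2.9, -3.2, 0.6]
gripper_width: 0.0007
t 6.5 station-rel mm [-47.3 -25.4] z 105.9 tooly yaw -175.78 twist needed -0.22 F [-2.9 -3.2  0.6] w 0.0007
dp to target [-0.  -2.2 24.4]
```

```bash
python3 -m jog '{"fingers":[0,0,0,0,0],"dp":[[0,-2,6],[0,-2,11],[0,-2,16],[0,-2,21],[0,-2,24.5]],"twist":[-0.2,-0.2,-0.2,-0.2,-0.2]}'; python3 rel.py -45 0 106; python3 -m jog '{"fingers":[0,0,0,0,0],"dp":[[0,10,0],[0,22,0],[-10,37,-5],[-40,37,-20],[-70,40,-38]],"twist":[0,0,0,0,0]}'; python3 rel.py
```

```text
time_s: 7.0
tcp_pos: [0.4632, -0.0708, 0.106]
eef_rot: [76.8, 89.5, 171.3]
contact_force: [-1.2, 0.2, -0.0]
gripper_width: 0.0004
t 7.0 station-rel mm [-45.   -0.3] z 106.0 tooly yaw -175.55 twist needed 0.01 F [-1.2  0.2 -0. ] w 0.0004
dp to target [0.  0.  0.3]
time_s: 7.5
tcp_pos: [0.4253, -0.1122, 0.1769]
eef_rot: [78.2, 89.5, 172.8]
contact_force: [0.7, 0.2, 0.3]
gripper_width: 0.0007
t 7.5 station-rel mm [-86.  -38.7] z 176.9 tooly yaw -175.49 twist needed 0.07 F [0.7 0.2 0.3] w 0.0007
```

```bash
python3 -m jog '{"fingers":[0,0,0,0,0],"dp":[[-20,0,-40],[-40,0,-80],[-60,0,-120],[-60,0,-160],[-60,0,-160]],"twist":[0,0,0,0,0]}'; python3 rel.py; python3 - <<'E'
from plant import r
import cv2,numpy as np
s=r.capture("scene")["frame"][130:250,185:365,::-1]
c=r.capture("top")["frame"][150:265,190:320,::-1]
cv2.imwrite("pics/p5.png",np.hstack([cv2.resize(s,(450,300),interpolation=cv2.INTER_CUBIC),cv2.convertScaleAbs(cv2.resize(c,(339,300),interpolation=cv2.INTER_CUBIC),alpha=1.6)]))
E
```

```text
time_s: 8.0
tcp_pos: [0.4376, -0.2752, 0.2368]
eef_rot: [82.2, 89.5, 176.4]
contact_force: [0.2, 0.5, -0.8]
gripper_width: 0.0004
t 8.0 station-rel mm [ -86.3 -202.1] z 236.8 tooly yaw -175.72 twist needed -0.16 F [ 0.2  0.5 -0.8] w 0.0004
```

View pics/p5.png

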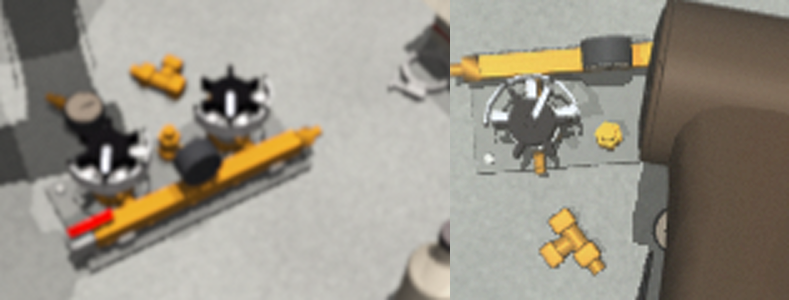

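In the scene view both pointers (right about (106,158), left about (231,103)) point the same way. The arm is clear, and the bystanders I can see haven't moved.

```bash
python3 -c "
from plant import r
print(r.close_job())"
```

```text
the job is handed in; nothing more can be done
None
```

I turned the right-hand selector from off to the third stop, the same setting as the left-hand one. It took three single-click flicks of the closed fingertips against the front-right lobe. After each flick I backed the fingertip straight out of the front gap.

- **Clicks:** scene pictures after each click showed the right pointer at stops 1, 2 and 3 in turn. In the last one both pointers point the same way, so it never went past the setting.
- **Forces and time:** the highest force reading was about 4 N, taken at the ends of moves. I handed the job in with the arm clear of everything, at about 8 s.
- **Surroundings:** the left wheel, tee, coupling and spare gauge look unmoved in the last picture. I did not measure them, and I did not check the wrench, ball valve or spool again. The arm stayed well away from those three near the station.
- **Disagreements:** the arm blocked the top view of the right wheel at the end, so that pointer was confirmed only in the scene view. The hub position differed by 1–2 mm between the top and wrist views, and I used a compromise.

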